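# Lock up a lino block in the chase with a click torque key

### The arm

A 7-joint arm with a two-finger parallel gripper is mounted at the origin on the work surface; the furniture and walls round the work are solid. World frame = base frame: x ahead of the robot, y to its left, z up, the work surface at z = 0. Lengths are in m, angles in rad, forces in N, time in s.
With the tool pointing down it reaches from about 0.425 to 0.925 m from the base axis. Payload 6.8 kg.
Tool frame: the origin (TCP) lies at the very end of the fingers, on their centre line; the grasp point (between the pads) lies 19 mm behind it; z points along the fingers, y is the direction in which the jaws open and shut (so a half turn about z gives the same grasp; the last joint's range is limited). The gripper opens to 85 mm and grips with 20 to 120 N. Pads are 22 mm wide; open, the fingers measure 114 mm over their backs; the gripper's body (76 mm by 85 mm) begins 54 mm behind the grasp point. The pads swing forward as they close: fully open they stand 13 mm farther back than shut.
Start: joints at [1.022, 0.477, 0.022, 1.555, -0.011, 1.109, -0.083], TCP at [0.288, -0.61, 0.231] pointing down, gripper open.
Joint ranges: [-2.96, 2.96], [-0.34, 2.1], [-1.41, 1.46], [0.24, 2.44], [-1.37, 4.51], [0.17, 1.92], [-2.96, 2.96]. Speed limits (rad/s): [2.39, 2.39, 3.14, 3.14, 3.14, 3.14, 3.14].

### API

Orientations are given as a unit quaternion [x, y, z, w].
In Python, from rig import sensors, vision, job gives the robot as it stands. The module is installed in compiled form; this text tells all that it offers.
- The arm moves only by the tool carry_out, never from a script. Its argument "moves" is a list of rows, each an object of numbers: "x", "y", "z": the shift along the tool's x, y, z in cm; "wx", "wy", "wz": the turn, a rotation vector about the tool's x, y, z in rad; "jaw": the opening, from 0 (shut) to 1 (fully open). In form: [{"x": .., "y": .., "z": .., "wx": .., "wy": .., "wz": .., "jaw": ..}, ...]. A call has 1 to 20 rows; each row is the pose to reach, as a shift and turn from the pose commanded when the call began, along the tool's axes at that moment; what a row does not reach only later rows make up. A row lasts 1/8 s, in which the tool goes at most 62.5 mm and 10.7 degrees, less where a joint would pass 70% of its speed; a pose out of reach is approached as far as the arm can. A call with a gripper value outside its range is refused whole. The fingers move at their own pace and stop on an object; "squeeze" is the grip in N (left out, the last holds). Time passes only in rows, so rows that repeat a pose let the fingers close. It gives the time, the measured TCP pose, the force and the opening at its end, in the units of the state.
- sensors.read_state(): the state, without advancing time (a new reading comes with each control period).
- vision.snapshot(name): name is "side" or "top" or "wrist"; returns a dict with "frame" (420x560x3 uint8, blue, green, red), "fx", "fy", "cx", "cy" (pixels), "R" (3x3) and "t" (3): a world point X has camera coordinates R X + t; the wrist camera has in their place "T_tool_cam" (4x4, takes a point from camera to tool coordinates, whose origin is the TCP and whose axes are the flange's). Camera axes: x right, y down, z forward; pixel columns grow to the right and rows downward; lengths in m; the calibration is good to about 2 mm. A picture is of the moment at which its call begins: read the wrist's pose just before it. There is no depth.
- job.finish_job(): hands the job in, once; it reports no verdict.
Trained networks look in a picture, given as the dict that the camera call returned (one of the last four; its "shot" number tells which), for a name from the list of things; names that differ only in an ending like _2 or _b are one class to them, and where a whole thing is asked for, a point or a joint stands for the part that bears it (a point fixed in the world has none). Each returns a list of dicts, best first, with "confidence" (0 to 1); they miss things now and then, are a little off and sometimes report something else, mostly with a low value. They report only what shows in the picture. A call takes as long as a camera call. They do not tell look-alikes from the thing itself.
- vision.outline_of(name, picture): "pixels" (420x560 bool, what is visible of it) and "uv" ([column, row] in pixels, amid what is visible of it).
The state is a dict: "time": time; "joint_pos": joint angles; "qvel": joint speeds; "joint_torque": joint torques, N m; "ee_pos": TCP position; "ee_rot": TCP orientation; "contact_force": force on the tool from outside, world axes, zero at the start; "wrist_torque": the same for the moment, N m; "gripper_width": finger opening in m.
Only numpy, scipy, OpenCV 4.12 (cv2) and the standard library are available. Lean on these libraries where they do the work, as an engineer would, in place of code of your own. Each camera call takes 0.05 s, during which the arm holds its last target. There are 200 camera calls.

### The job

Lock the mounted lino block up in the steel printer's chase: take the T-handled torque key out of its wooden stand, seat it fully home in the square socket of the quoin, and turn it clockwise (seen from above) until it clicks, which closes the slack and presses the block against the crossbar. Stop at that click, because driving the handle on past it over-tightens the quoin and springs the chase; then let go, leaving the block locked and the key standing in the quoin. Leave the baren and the jar of black ink where they are.

Things in the scene. Friction and masses are not known exactly. Their poses are not given: they have to be found in the camera images.
- chase: Fixed steel frame on the table, 150 x 242 mm outside, rails 14 mm wide, 20 mm high. Origin on its underside, y along its length, z up: it spans x -75 to 75, y -109 to 133 mm. From +y to -y it holds the aluminium quoin body (88 x 40 x 19 mm, turning axis at x 0, y 99 mm), the quoin's jaw, the lino block between wooden strips, the crossbar and an empty bay.
- crossbar: Fixed steel bar across the chase, 121 (x) x 14 x 19.5 mm; origin at the centre of its underside. The block is pressed against its +y face. It was set by hand, so the slack in the row (1 to 7 mm) and the angle to be turned are not known beforehand.
- lino_block: Loose mounted lino block, 84 (x) x 100 (y) x 23 mm, 0.16 kg, lying loosely in the chase between jaw and crossbar; origin at the centre of its underside.
- quoin_socket (a point): Centre of the mouth of the quoin's square socket, on the vertical turning axis, 24 mm above the table, the quoin's highest part. Socket 11 x 11 mm, straight-sided, open down to the table, cut in a steel square 19 mm across. x and y lie along the sides of the square as it stands now (a quarter turn makes no difference); z up.
- quoin: The quoin's steel spindle that has the socket; origin on its axis at the table. Turned clockwise seen from above it moves the quoin's jaw (84 mm wide, 18 mm high) towards the crossbar by 6 mm a radian, 1.6 rad at most. It drags with 0.12 N m and stays where it is left. When the block is pinched the resistance climbs steeply, within 0.05 to 0.1 rad.
- key_stand: Fixed dark wooden stand: foot 76 x 76 x 8 mm, block 60 x 60 mm up to 40 mm above the table, with a round hole 16.5 mm across and 26 mm deep in the middle of its top, in which the key stands upright. Origin at the centre of its underside.
- key: Lower part of the loose T-handled click torque key (0.17 kg in all, 98 mm tall). Origin on its axis at the tip, z up. Square steel shank 10 x 10 mm, 22 mm long (lowest 3 mm only 8 mm square), sides along x and y; above it a steel collar 26 mm across, 22 to 40 mm from the tip, which rests on the stand's top, or on the socket's rim when the key is fully home.
- key_tip (a point): Centre of the key's tip, on its axis at the end of the shank; axes as key. It is 22 mm below the socket's rim when the key is fully home.
- key_handle (a point): Centre of the key's handle bar, on the key's axis 90 mm above the tip; x along the bar. Black plastic bar 90 mm long, 14 mm wide with flat sides, 16 mm high, on a neck 12 mm across, clear for 24 mm below the bar; then a black collar 24 mm across. Pinch the bar at its middle, firmly (30 N or more), for it must carry 0.21 N m.
- key_click (a point): Click joint of the key, on its axis 40 mm above the tip. Turned clockwise the handle drives the shank solidly up to 0.21 N m, then clicks: it gives way, 0.14 rad at most, and the torque falls by half. Past that give it drives solidly again; eased off it springs back, and turned back further it loosens the quoin. White marks on the collars part at the click; the block is then pressed with about 16 N.
- baren: Bystander: round wooden baren, 95 mm across and 27 mm high, with a bar on top; origin at the centre of its underside.
- ink_black: Bystander: jar of black ink, 48 mm across and 50 mm high; origin at the centre of its underside.
Things that resemble listed ones, but are neither listed nor needed, are in the scene too. Leave any yellow look-alike of the lino_block alone.

How it is judged:
On the way, in this order (a step that is already met when the one before it is completed fails the run):
1. the key is seated fully home in the quoin's socket (z of key_tip in the frame of quoin_socket below -0.019 m and horizontal distance between key_tip and quoin_socket below 0.003 m and angle between key's own z axis and vertical below 0.12 rad), for 0.2 s.
2. the quoin is turned with the seated key until it clicks: the block is pressed against the crossbar with the click force (z of key_tip in the frame of quoin_socket below -0.019 m and horizontal distance between key_tip and quoin_socket below 0.003 m and contact force between lino_block and crossbar between 11 and 24 N), for 0.2 s.
At the end, for the whole second after the job is handed in: The block is locked: pressed against the crossbar with 11 to 24 N (the key clicks at about 16 N), flat and at rest; the key stands at rest in the quoin, tip at least 19 mm below the rim, within 3 mm of the axis, less than 7 degrees off upright (all of step 2 and angle between key's own z axis and vertical below 0.12 rad and linear speed of each of key, lino_block below 0.01 m/s and angle between lino_block's own z axis and vertical below 0.03 rad); the robot touches nothing.
It fails at once if the quoin is over-tightened: the block is pressed against the crossbar with more than 24 N (contact force between lino_block and crossbar above 24 N).
It fails at once if the baren or the ink jar is moved by more than 15 mm (distance of any of baren, ink_black from where it was at the start of the episode above 0.015 m).
It also fails if it takes over 69 s, if anything falls off the work surface, if the arm or the gripper's body presses on something with over 40 N, if the wrist force passes 120 N, or if a joint passes its speed limit or range.

## Working session

There is one attempt and no reset: what is moved stays moved. The work goes in short steps, Python scripts to look and compute and a tool call to move; the robot and the scene stay as the last step left them, time stands still between calls to the robot, and variables do not carry over. Pictures are saved under pics/ and viewed, about 8 in all and at most 12, crops included, and the job is handed in when it is done.

Besides the shell and the picture viewer there is one more tool, called after "Request:" as name(argument=value, ...) on one line, values as JSON. carry_out: Moves the arm, as the interface text tells. Its arguments: {"type":"object","properties":{"moves":{"type":"array","items":{"type":"object","properties":{"x":{"type":"number"},"y":{"type":"number"},"z":{"type":"number"},"wx":{"type":"number"},"wy":{"type":"number"},"wz":{"type":"number"},"jaw":{"type":"number"}}}},"squeeze":{"type":"number"}},"required":["moves"]}

```bash
mkdir -p pics; cat > h.py <<'E'
import numpy as np, cv2
from rig import sensors, vision, job
from scipy.spatial.transform import Rotation as Ro
def cam(p, st=None):
    K=np.array([[p['fx'],0,p['cx']],[0,p['fy'],p['cy']],[0,0,1]])
    if 'R' in p: return K,np.array(p['R']),np.array(p['t'])
    T=np.eye(4);T[:3,:3]=Ro.from_quat(st['ee_rot']).as_matrix();T[:3,3]=st['ee_pos']
    M=np.linalg.inv(T@np.array(p['T_tool_cam']));return K,M[:3,:3],M[:3,3]
def proj(c,X):
    K,R,t=c;q=(K@(R@np.atleast_2d(X).T+t[:,None])).T;return q[:,:2]/q[:,2:]
def atz(c,uv,z):
    K,R,t=c;d=R.T@np.linalg.inv(K)@np.array([uv[0],uv[1],1.]);o=-R.T@t
    return o+d*(z-o[2])/d[2]
E
cat > a.py <<'E'
from h import *
s=sensors.read_state();print({k:np.round(v,3) for k,v in s.items()})
ims=[]
for n in('top','side'):
    p=vision.snapshot(n);c=cam(p,s);print(n,'campos',-c[1].T@c[2],'dir',c[1][2])
    cv2.imwrite(f'pics/{n}0.png',p['frame'])
    for o in('chase','crossbar','lino_block','quoin','key_stand','key','key_handle','baren','ink_black'):
        for r in vision.outline_of(o,p)[:3]:
            print(n,o,round(r['confidence'],2),np.round(r['uv']),int(r['pixels'].sum()),np.round(atz(c,r['uv'],.02),3))
E
python3 a.py
```

```text
{'time': np.float64(0.0), 'joint_pos': array([ 1.022,  0.478,  0.022,  1.556, -0.011,  1.109, -0.083]), 'qvel': array([-0.002, -0.   , -0.   ,  0.004,  0.   , -0.001,  0.001]), 'joint_torque': array([ 0.0000e+00, -5.9645e+01,  1.6080e+00, -2.8119e+01,  1.2000e-02,
        9.0000e-03,  0.0000e+00]), 'ee_pos': array([ 0.288, -0.61 ,  0.23 ]), 'ee_rot': array([ 0.976,  0.219, -0.   , -0.001]), 'contact_force': array([ 0.05 , -0.663,  0.694]), 'wrist_torque': array([-0.01 ,  0.014, -0.001]), 'gripper_width': np.float64(0.086)}
top campos [0.15595038 0.14888715 1.58851906] dir [ 0.17877298 -0.01164555 -0.98382143]
top chase 0.69 [205. 215.] 2498 [0.415 0.347 0.02 ]
top crossbar 0.63 [169. 209.] 176 [0.435 0.456 0.02 ]
top crossbar 0.22 [450. 189.] 217 [ 0.485 -0.391  0.02 ]
top lino_block 0.92 [109. 198.] 947 [0.47  0.636 0.02 ]
top lino_block 0.63 [188. 212.] 960 [0.425 0.399 0.02 ]
top lino_block 0.16 [204. 212.] 2433 [0.424 0.351 0.02 ]
top quoin 0.61 [216. 215.] 56 [0.414 0.314 0.02 ]
top key_stand 0.91 [437. 191.] 511 [ 0.48  -0.349  0.02 ]
top key_stand 0.71 [450. 189.] 284 [ 0.485 
[... 463 characters left out ...]
] 2143 [0.431 0.338 0.02 ]
side crossbar 0.68 [269. 303.] 371 [0.434 0.461 0.02 ]
side lino_block 0.84 [271. 290.] 798 [0.43  0.409 0.02 ]
side lino_block 0.76 [247. 358.] 1410 [0.476 0.641 0.02 ]
side quoin 0.51 [272. 276.] 2138 [0.43  0.352 0.02 ]
side key_stand 0.51 [266. 147.] 271 [ 0.501 -0.385  0.02 ]
side key_stand 0.49 [270. 306.] 374 [0.43  0.469 0.02 ]
side key 0.7 [270. 135.] 164 [ 0.491 -0.486  0.02 ]
side key 0.4 [309. 160.] 330 [ 0.326 -0.29   0.02 ]
side key_handle 0.65 [267. 130.] 179 [ 0.505 -0.528  0.02 ]
side baren 0.68 [266. 150.] 259 [ 0.495 -0.36   0.02 ]
side ink_black 0.75 [249. 171.] 198 [ 0.552 -0.208  0.02 ]
side ink_black 0.57 [264. 129.] 79 [ 0.517 -0.542  0.02 ]
```

```bash
python3 -c "
import cv2,numpy as np
a=cv2.imread('pics/top0.png');s=cv2.imread('pics/side0.png')
A=cv2.resize(a[150:270,80:240],(400,300),interpolation=2);B=cv2.resize(a[150:270,350:510],(400,300),interpolation=2)
C=cv2.resize(s[220:370,180:380],(400,300),interpolation=2);D=cv2.resize(s[90:240,180:380],(400,300),interpolation=2)
cv2.imwrite('pics/c0.png',np.vstack([np.hstack([A,B]),np.hstack([C,D])]))"
```

```text
(no output)
```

View pics/c0.png

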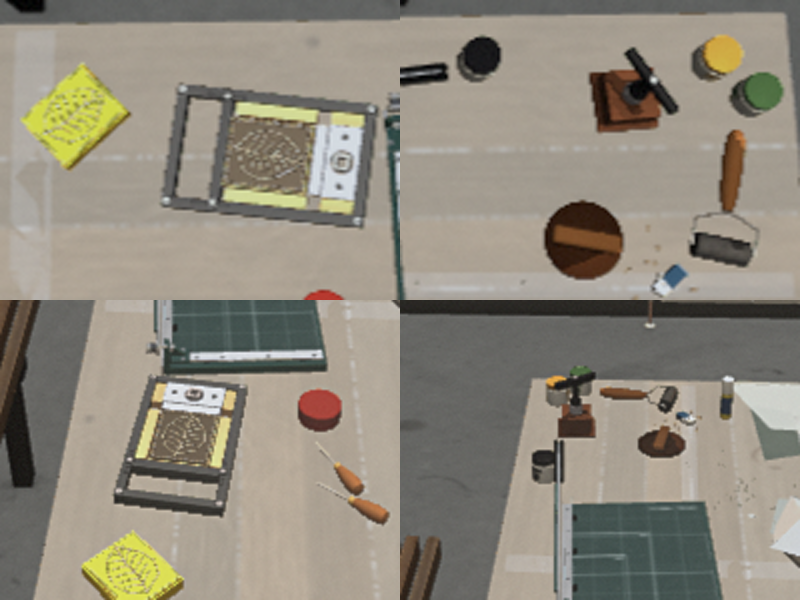

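The top picture shows the chase with its socket at about (217,214). The key stands in its stand with the handle centre at about (450,182), the bar at about 35° to world x. A trimmer lies between them.

```bash
cat >> h.py <<'E'
def yaw(s):
    m=Ro.from_quat(s['ee_rot']).as_matrix();return np.arctan2(m[1,0],m[0,0])
def rel(s,xyz,yw):
    "tool-frame cm / rad to reach world xyz,yaw (tool down)"
    m=Ro.from_quat(s['ee_rot'])
    d=m.inv().apply(np.array(xyz)-s['ee_pos'])*100
    T=Ro.from_euler('z',yw)*Ro.from_euler('x',np.pi)
    return np.round(d,2),np.round((m.inv()*T).as_rotvec(),3)
E
python3 - <<'E'
from h import *
s=sensors.read_state();p=vision.snapshot('top');c=cam(p)
k=atz(c,(450.4,182.4),.116);q=atz(c,(216.8,214.4),.024);print(k,q,yaw(s))
a=atz(c,(442,170),.116);b=atz(c,(459.6,194.8),.116);print('bar',np.arctan2(*(a-b)[[1,0]]))
w=vision.snapshot('wrist');print(np.round(w['T_tool_cam'],3),w['fx'])
print(rel(s,[k[0],k[1],.3],.62))
E
```

```text
[ 0.48363567 -0.3586871   0.116     ] [0.41524777 0.31256347 0.024     ] 0.4407795611630747
bar 0.5534131102128084
[[-0.001 -0.963 -0.27   0.069]
 [ 1.    -0.    -0.001 -0.   ]
 [ 0.001 -0.27   0.963 -0.142]
 [ 0.     0.     0.     1.   ]] 340.62146058017674
(array([ 28.44, -14.43,  -6.87]), array([ 0.   , -0.   , -0.179]))
```

Request:
carry_out(moves=[{"x": 5, "y": -2.5, "z": -6.9, "wz": -0.12}, {"x": 10.5, "y": -5, "z": -6.9, "wz": -0.12}, {"x": 16, "y": -8, "z": -6.9, "wz": -0.12}, {"x": 22, "y": -11, "z": -6.9, "wz": -0.12}, {"x": 27, "y": -13.5, "z": -6.9, "wz": -0.12}, {"x": 28.4, "y": -14.4, "z": -6.9, "wz": -0.12}, {"x": 28.4, "y": -14.4, "z": -6.9, "wz": -0.12}, {"x": 28.4, "y": -14.4, "z": -6.9, "wz": -0.12}, {"x": 28.4, "y": -14.4, "z": -6.9, "wz": -0.12}])

```text
invalid input at $.moves[0]: expected keys x, y, z, wx, wy, wz, jaw
```

```bash
cat > w.py <<'E'
import sys
from h import *
s=sensors.read_state();p=vision.snapshot('wrist');c=cam(p,s);f=p['frame'].copy()
print(s['time'],np.round(s['joint_pos'],3),np.round(s['ee_pos'],4),yaw(s),s['ee_rot'],s['wrist_torque'],s['contact_force'])
np.savez(sys.argv[1]+'.npz',K=c[0],R=c[1],t=c[2],f=f)
for a in sys.argv[2:]:
    o,z=a.split(':')
    for r in vision.outline_of(o,p)[:2]:
        m=r['pixels'].astype(np.uint8);k=cv2.findContours(m,0,1)[0];k=max(k,key=cv2.contourArea)
        b=cv2.boxPoints(cv2.minAreaRect(k));W=np.array([atz(c,q,float(z)) for q in b])
        print(o,round(r['confidence'],2),np.round(r['uv']),m.sum(),'box ctr',W.mean(0).round(4),'edges',[(round(float(np.linalg.norm(e)),4),round(float(np.arctan2(e[1],e[0])),3)) for e in (W[1]-W[0],W[2]-W[1])])
        cv2.drawContours(f,[k],-1,(0,0,255),1)
cv2.imwrite(f'pics/{sys.argv[1]}.png',f)
E
python3 w.py w1 key_handle:0.116 key:.04 key_stand:.04
```

```text
1.1 [ 1.022  0.477  0.022  1.555 -0.012  1.109 -0.083] [ 0.288  -0.6105  0.2313] 0.44082604944459736 [9.75807232e-01 2.18632674e-01 2.77091115e-05 1.57105821e-06] [ 0.0341215   0.02387457 -0.05964333] [-0.31003393  0.62377991 -0.19483024]
```

View pics/w1.png

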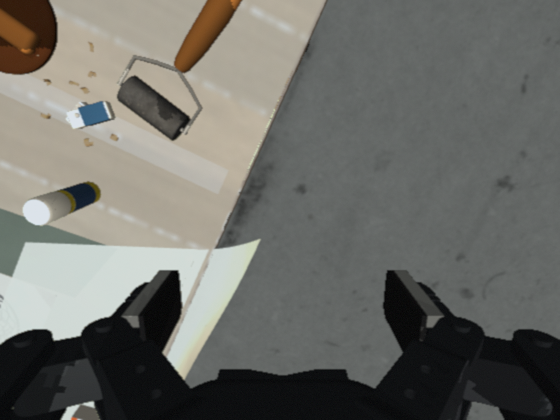

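The move was refused because every key is required, so this picture only shows the start pose: the table edge, and no key in view.

Request:
carry_out(moves=[{"x": 5, "y": -2.5, "z": -6.9, "wx": 0, "wy": 0, "wz": -0.12, "jaw": 1}, {"x": 10.5, "y": -5, "z": -6.9, "wx": 0, "wy": 0, "wz": -0.12, "jaw": 1}, {"x": 16, "y": -8, "z": -6.9, "wx": 0, "wy": 0, "wz": -0.12, "jaw": 1}, {"x": 22, "y": -11, "z": -6.9, "wx": 0, "wy": 0, "wz": -0.12, "jaw": 1}, {"x": 27, "y": -13.5, "z": -6.9, "wx": 0, "wy": 0, "wz": -0.12, "jaw": 1}, {"x": 28.4, "y": -14.4, "z": -6.9, "wx": 0, "wy": 0, "wz": -0.12, "jaw": 1}, {"x": 28.4, "y": -14.4, "z": -6.9, "wx": 0, "wy": 0, "wz": -0.12, "jaw": 1}, {"x": 28.4, "y": -14.4, "z": -6.9, "wx": 0, "wy": 0, "wz": -0.12, "jaw": 1}, {"x": 28.4, "y": -14.4, "z": -6.9, "wx": 0, "wy": 0, "wz": -0.12, "jaw": 1}])

```text
time: 2.42
ee_pos: [0.4823, -0.3607, 0.3003]
ee_rot: [0.961, 0.275, -0.0, 0.0]
contact_force: [-0.6, -0.6, -0.3]
gripper_width: 0.0851
```

```bash
python3 w.py w2 key_handle:0.116 key:.04 key_stand:.04
```

```text
2.425 [ 0.634  0.306 -0.122  1.647  0.04   1.191 -0.51 ] [ 0.4823 -0.3607  0.3003] 0.5580264254919245 [ 9.61327610e-01  2.75407177e-01 -2.69040518e-04  1.99729718e-04] [-0.00507031  0.05323338  0.06121551] [-0.64690691 -0.5571605  -0.26992963]
key_handle 0.84 [287. 179.] 1335 box ctr [ 0.4901 -0.3599  0.116 ] edges [(0.0187, -1.013), (0.0885, -2.573)]
key 0.73 [284. 182.] 1364 box ctr [ 0.4792 -0.3683  0.04  ] edges [(0.1078, 0.552), (0.0265, -1.013)]
key_stand 0.74 [277. 167.] 2511 box ctr [ 0.4924 -0.3442  0.04  ] edges [(0.0696, 0.075), (0.0422, -1.466)]
```

View pics/w2.png

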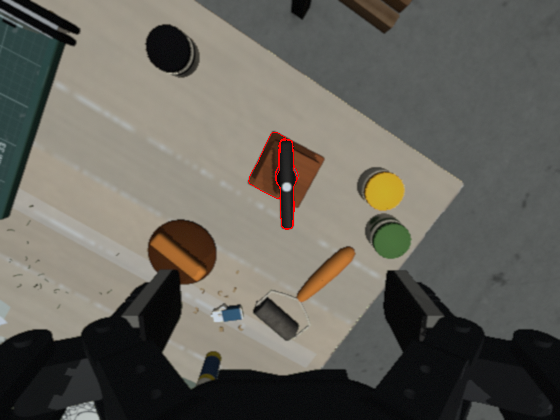

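The key stands in view: bar from (287,140) to (287,229), cap at (287,187), upright in the image.

```bash
python3 - <<'E'
from h import *
d=np.load('w2.npz');c=(d['K'],d['R'],d['t']);print(atz(c,(287,187),.116),atz(c,(287,184.5),.116))
s=sensors.read_state();print(rel(s,[.4893,-.3603,.2],.5686))
E
```

```text
[ 0.48947719 -0.36141574  0.116     ] [ 0.49156111 -0.36010562  0.116     ]
(array([ 0.52,  0.38, 10.03]), array([-0.   ,  0.   , -0.009]))
```

Request:
carry_out(moves=[{"x": 0.4, "y": 0.4, "z": 5, "wx": 0, "wy": 0, "wz": -0.01, "jaw": 1}, {"x": 0.55, "y": 0.4, "z": 9, "wx": 0, "wy": 0, "wz": -0.01, "jaw": 1}, {"x": 0.55, "y": 0.4, "z": 10, "wx": 0, "wy": 0, "wz": -0.01, "jaw": 1}, {"x": 0.55, "y": 0.4, "z": 10, "wx": 0, "wy": 0, "wz": -0.01, "jaw": 1}, {"x": 0.55, "y": 0.4, "z": 10, "wx": 0, "wy": 0, "wz": -0.01, "jaw": 1}])

```text
time: 3.25
ee_pos: [0.4912, -0.3603, 0.2023]
ee_rot: [0.96, 0.281, 0.001, 0.001]
contact_force: [0.2, 0.6, 0.6]
gripper_width: 0.0851
```

```bash
python3 w.py w3 key_handle:0.116; python3 - <<'E'
from h import *
d=np.load('w3.npz');c=(d['K'],d['R'],d['t']);f=d['f'];s=sensors.read_state()
m=(f.min(2)>200).astype(np.uint8);n,l,st,ce=cv2.connectedComponentsWithStats(m)
for i in range(1,n):
  if 15<st[i,4]<2000: print(st[i],ce[i],atz(c,ce[i],.116))
print(proj(c,[.49,-.36,.116]),rel(s,[.49,-.3605,.089],.5686))
E
```

```text
3.25 [ 0.627  0.4   -0.126  1.745  0.059  0.997 -0.521] [ 0.4912 -0.3603  0.2023] 0.570461134028344 [0.95959584 0.28137741 0.00105502 0.00121186] [ 0.06139538 -0.00991129  0.01038723] [0.18093366 0.61706528 0.64240094]
key_handle 0.75 [282. 214.] 2558 box ctr [ 0.4912 -0.3598  0.116 ] edges [(0.0193, -1.001), (0.0881, -2.561)]
[[280.8241268  223.02674248]] (array([-0.12, -0.06, 11.31]), array([ 0.003, -0.001,  0.002]))
```

Request:
carry_out(squeeze=70, moves=[{"x": -0.05, "y": -0.05, "z": 5, "wx": 0, "wy": 0, "wz": 0, "jaw": 1}, {"x": -0.05, "y": -0.05, "z": 9, "wx": 0, "wy": 0, "wz": 0, "jaw": 1}, {"x": -0.05, "y": -0.05, "z": 11.2, "wx": 0, "wy": 0, "wz": 0, "jaw": 1}, {"x": -0.05, "y": -0.05, "z": 11.2, "wx": 0, "wy": 0, "wz": 0, "jaw": 1}, {"x": -0.05, "y": -0.05, "z": 11.2, "wx": 0, "wy": 0, "wz": 0, "jaw": 1}, {"x": -0.05, "y": -0.05, "z": 11.2, "wx": 0, "wy": 0, "wz": 0, "jaw": 0}, {"x": -0.05, "y": -0.05, "z": 11.2, "wx": 0, "wy": 0, "wz": 0, "jaw": 0}, {"x": -0.05, "y": -0.05, "z": 11.2, "wx": 0, "wy": 0, "wz": 0, "jaw": 0}, {"x": -0.05, "y": -0.05, "z": 11.2, "wx": 0, "wy": 0, "wz": 0, "jaw": 0}, {"x": -0.05, "y": -0.05, "z": 11.2, "wx": 0, "wy": 0, "wz": 0, "jaw": 0}, {"x": -0.05, "y": -0.05, "z": 11.2, "wx": 0, "wy": 0, "wz": 0, "jaw": 0}, {"x": -0.05, "y": -0.05, "z": 11.2, "wx": 0, "wy": 0, "wz": 0, "jaw": 0}, {"x": -0.05, "y": -0.05, "z": 11.2, "wx": 0, "wy": 0, "wz": 0, "jaw": 0}])

```text
time: 4.97
ee_pos: [0.4898, -0.3598, 0.0886]
ee_rot: [0.96, 0.281, 0.0, 0.0]
contact_force: [0.5, -0.8, 2.8]
gripper_width: 0.0128
```

```bash
python3 w.py w4 key_handle:0.116; python3 -c "
import cv2;cv2.imwrite('pics/w4c.png',cv2.resize(cv2.imread('pics/w4.png')[150:400,130:430],None,fx=2,fy=2))"
```

```text
4.975 [ 0.62   0.535 -0.119  1.831  0.086  0.78  -0.543] [ 0.4898 -0.3598  0.0886] 0.5706731719290662 [9.59566866e-01 2.81480344e-01 2.71377027e-04 4.14268004e-04] [-0.3912634 -0.1292719  0.0160003] [ 0.46896836 -0.77903728  2.84500262]
key_handle 0.68 [285. 276.] 6546 box ctr [ 0.4972 -0.3559  0.116 ] edges [(0.0154, -1.001), (0.0759, -2.552)]
```

View pics/w4c.png

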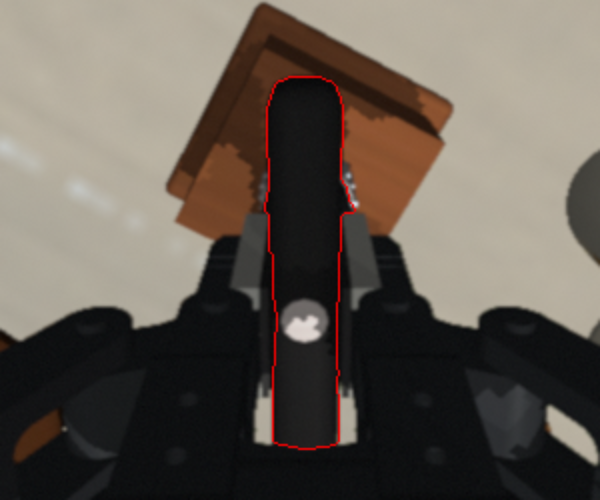

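The key is gripped mid-bar, with its cap at about pixel (282,310), and the bar runs along tool x.

```bash
python3 - <<'E'
from h import *
d=np.load('w4.npz');c=(d['K'],d['R'],d['t']);s=sensors.read_state()
X=atz(c,(282.5,310),.117);print(X,rel(s,X,.57))
for q in ([.49,-.36,.3],[.52,-.2,.31],[.53,-.06,.31],[.5,.08,.31],[.42,.24,.3],[.42,.24,.22]): print(q,rel(s,q,1.48))
E
```

```text
[ 0.48971729 -0.35979035  0.117     ] (array([-0.01,  0.  , -2.84]), array([ 0.001, -0.   ,  0.001]))
[0.49, -0.36, 0.3] (array([ 1.000e-02,  5.000e-02, -2.114e+01]), array([ 0.001,  0.   , -0.909]))
[0.52, -0.2, 0.31] (array([ 11.18, -11.79, -22.15]), array([ 0.001,  0.   , -0.909]))
[0.53, -0.06, 0.31] (array([ 19.58, -23.03, -22.16]), array([ 0.001,  0.   , -0.909]))
[0.5, 0.08, 0.31] (array([ 24.62, -36.43, -22.17]), array([ 0.001,  0.   , -0.909]))
[0.42, 0.24, 0.3] (array([ 26.53, -54.22, -21.18]), array([ 0.001,  0.   , -0.909]))
[0.42, 0.24, 0.22] (array([ 26.53, -54.23, -13.18]), array([ 0.001,  0.   , -0.909]))
```

Request:
carry_out(moves=[{"x": 0, "y": 0, "z": -2, "wx": 0, "wy": 0, "wz": 0, "jaw": 0}, {"x": 0, "y": 0, "z": -5, "wx": 0, "wy": 0, "wz": 0, "jaw": 0}, {"x": 0, "y": 0, "z": -10, "wx": 0, "wy": 0, "wz": 0, "jaw": 0}, {"x": 0, "y": 0, "z": -15, "wx": 0, "wy": 0, "wz": 0, "jaw": 0}, {"x": 0, "y": 0, "z": -20, "wx": 0, "wy": 0, "wz": 0, "jaw": 0}, {"x": 4, "y": -4, "z": -22, "wx": 0, "wy": 0, "wz": -0.1, "jaw": 0}, {"x": 8, "y": -8, "z": -22, "wx": 0, "wy": 0, "wz": -0.2, "jaw": 0}, {"x": 11.2, "y": -11.8, "z": -22, "wx": 0, "wy": 0, "wz": -0.3, "jaw": 0}, {"x": 14, "y": -15.5, "z": -22, "wx": 0, "wy": 0, "wz": -0.4, "jaw": 0}, {"x": 17, "y": -19.5, "z": -22, "wx": 0, "wy": 0, "wz": -0.5, "jaw": 0}, {"x": 19.6, "y": -23, "z": -22, "wx": 0, "wy": 0, "wz": -0.6, "jaw": 0}, {"x": 21.5, "y": -27.5, "z": -22, "wx": 0, "wy": 0, "wz": -0.7, "jaw": 0}, {"x": 23, "y": -32, "z": -22, "wx": 0, "wy": 0, "wz": -0.8, "jaw": 0}, {"x": 24.6, "y": -36.4, "z": -22, "wx": 0, "wy": 0, "wz": -0.91, "jaw": 0}, {"x": 25.2, "y": -41, "z": -22, "wx": 0, "wy": 0, "wz": -0.91, "jaw": 0}, {"x": 25.8, "y": -46, "z": -22, "wx": 0, "wy": 0, "wz": -0.91, "jaw": 0}, {"x": 26.3, "y": -50.5, "z": -21, "wx": 0, "wy": 0, "wz": -0.91, "jaw": 0}, {"x": 26.5, "y": -54.2, "z": -18, "wx": 0, "wy": 0, "wz": -0.91, "jaw": 0}, {"x": 26.5, "y": -54.2, "z": -13.2, "wx": 0, "wy": 0, "wz": -0.91, "jaw": 0}, {"x": 26.5, "y": -54.2, "z": -13.2, "wx": 0, "wy": 0, "wz": -0.91, "jaw": 0}])

```text
time: 7.58
ee_pos: [0.4163, 0.2379, 0.2168]
ee_rot: [0.738, 0.675, -0.005, -0.001]
contact_force: [0.4, -1.2, -2.0]
gripper_width: 0.0127
```

Request:
carry_out(moves=[{"x": 0, "y": 0, "z": 0, "wx": 0, "wy": 0, "wz": 0, "jaw": 0}, {"x": 0, "y": 0, "z": 0, "wx": 0, "wy": 0, "wz": 0, "jaw": 0}, {"x": 0, "y": 0, "z": 0, "wx": 0, "wy": 0, "wz": 0, "jaw": 0}])

```text
time: 7.95
ee_pos: [0.4205, 0.24, 0.2215]
ee_rot: [0.738, 0.674, 0.001, 0.0]
contact_force: [0.7, 0.5, -2.2]
gripper_width: 0.0127
```

```bash
python3 w.py w5 quoin:.024 quoin_socket:.024 crossbar:.0195 lino_block:.023 chase:.02
```

```text
7.95 [-0.077  0.233 -0.65   1.977  0.169  0.983 -0.898] [0.4205 0.24   0.2215] 1.479938742370793 [7.38489102e-01 6.74264542e-01 1.01747877e-03 3.70885066e-04] [0.01112579 0.02795236 0.00441739] [ 0.66305063  0.49328524 -2.2018012 ]
quoin 0.77 [273. 106.] 277 box ctr [0.4193 0.3151 0.024 ] edges [(0.018, -0.091), (0.0192, -1.662)]
quoin_socket 0.82 [272. 107.] 268 box ctr [0.4191 0.3151 0.024 ] edges [(0.0187, 1.37), (0.0185, -0.178)]
quoin_socket 0.38 [285. 273.] 6799 box ctr [0.4127 0.1304 0.024 ] edges [(0.0486, -0.092), (0.2248, -1.642)]
lino_block 0.97 [273.  34.] 6772 box ctr [0.4266 0.3803 0.023 ] edges [(0.082, -0.091), (0.0608, -1.632)]
chase 0.86 [278.  94.] 16342 box ctr [0.4246 0.3449 0.02  ] edges [(0.1495, -0.091), (0.1338, -1.601)]
chase 0.53 [269. 106.] 272 box ctr [0.4192 0.3152 0.02  ] edges [(0.0182, -0.091), (0.0194, -1.662)]
```

View pics/w5.png

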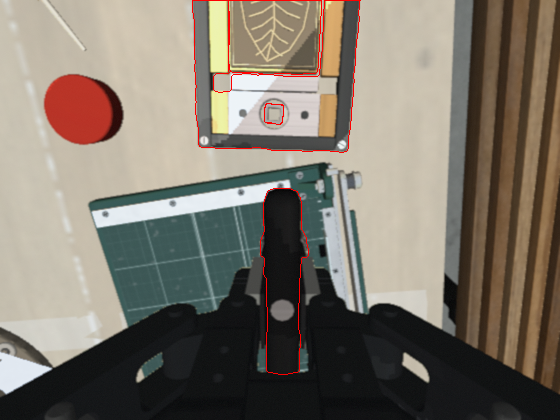

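The socket is at about (273,114), with the chase nearly aligned with the image. The trimmer lies below the held key. I'll zoom in on the socket for its angle and centre.

```bash
python3 -c "
import cv2,numpy as np
f=np.load('w5.npz')['f'];cv2.imwrite('pics/w5c.png',cv2.resize(f[85:145,233:313],(800,600),interpolation=cv2.INTER_CUBIC))"
```

```text
(no output)
```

View pics/w5c.png

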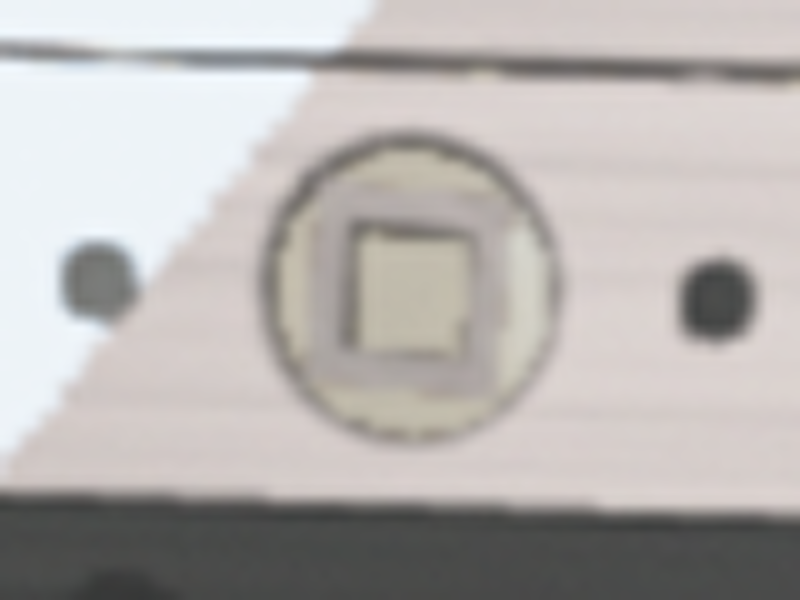

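The zoom shows the socket square centred at crop (410,288), full-frame pixel (273.6,113.4), tilted about 0.08 rad clockwise in the image. To cancel camera calibration error I'll take a second view turned by 90°.

```bash
python3 - <<'E'
from h import *
d=np.load('w5.npz');c=(d['K'],d['R'],d['t']);s=sensors.read_state()
P=atz(c,(273.55,113.35),.024);print(P,rel(s,P,1.48))
for q in [(350,215),(480,235),(470,355),(345,345),(322,188),(505,205),(490,395),(308,382)]:
  print(atz(c,(233-.45+q[0]/10,85-.45+q[1]/10),.024)[:2])
r=Ro.from_euler('z',np.pi/2).apply(P-s['ee_pos']);T=P-r;T[2]=.2215;print(T,rel(s,T,3.05))
E
```

```text
[0.41938014 0.31527958 0.024     ] (array([ 7.51, -0.72, 19.64]), array([ 0.   , -0.   ,  0.001]))
[0.41435753 0.32241   ]
[0.42648487 0.31947886]
[0.4245107 0.3086219]
[0.41265796 0.31063591]
[0.41196572 0.32507757]
[0.42909944 0.3219677 ]
[0.4260819  0.30475361]
[0.40876075 0.30755456]
[0.4948451  0.31562977 0.2215    ] (array([ 8.23,  6.8 , -0.11]), array([ 0.   ,  0.   , -1.569]))
```

Request:
carry_out(moves=[{"x": 1, "y": 1, "z": -0.1, "wx": 0, "wy": 0, "wz": -0.16, "jaw": 0}, {"x": 2, "y": 2, "z": -0.1, "wx": 0, "wy": 0, "wz": -0.32, "jaw": 0}, {"x": 3, "y": 3, "z": -0.1, "wx": 0, "wy": 0, "wz": -0.48, "jaw": 0}, {"x": 4, "y": 4, "z": -0.1, "wx": 0, "wy": 0, "wz": -0.64, "jaw": 0}, {"x": 5, "y": 5, "z": -0.1, "wx": 0, "wy": 0, "wz": -0.8, "jaw": 0}, {"x": 6, "y": 6, "z": -0.1, "wx": 0, "wy": 0, "wz": -0.96, "jaw": 0}, {"x": 7, "y": 6.5, "z": -0.1, "wx": 0, "wy": 0, "wz": -1.12, "jaw": 0}, {"x": 8, "y": 6.8, "z": -0.1, "wx": 0, "wy": 0, "wz": -1.28, "jaw": 0}, {"x": 8.2, "y": 6.8, "z": -0.1, "wx": 0, "wy": 0, "wz": -1.44, "jaw": 0}, {"x": 8.2, "y": 6.8, "z": -0.1, "wx": 0, "wy": 0, "wz": -1.57, "jaw": 0}, {"x": 8.2, "y": 6.8, "z": -0.1, "wx": 0, "wy": 0, "wz": -1.57, "jaw": 0}, {"x": 8.2, "y": 6.8, "z": -0.1, "wx": 0, "wy": 0, "wz": -1.57, "jaw": 0}, {"x": 8.2, "y": 6.8, "z": -0.1, "wx": 0, "wy": 0, "wz": -1.57, "jaw": 0}])

```text
time: 9.88
ee_pos: [0.4948, 0.3154, 0.2214]
ee_rot: [0.046, 0.999, -0.0, 0.0]
contact_force: [-1.3, -0.3, -3.1]
gripper_width: 0.0127
```

```bash
python3 w.py w6 quoin:.024 quoin_socket:.024 ; python3 -c "
import cv2,numpy as np
f=np.load('w6.npz')['f'];cv2.imwrite('pics/w6c.png',cv2.resize(f[85:145,233:313],(800,600),interpolation=cv2.INTER_CUBIC))"
```

```text
9.875 [ 0.008  0.494 -0.915  1.738  0.43   1.125  0.439] [0.4948 0.3154 0.2214] 3.0493060436193136 [ 4.61269406e-02  9.98935576e-01 -8.28422483e-05  1.13312109e-04] [0.02458279 0.0066056  0.0609336 ] [-1.25795148 -0.33585365 -3.07176674]
quoin 0.79 [268. 111.] 295 box ctr [0.419  0.3152 0.024 ] edges [(0.0201, 3.035), (0.018, 1.478)]
quoin_socket 0.85 [268. 112.] 261 box ctr [0.4192 0.3154 0.024 ] edges [(0.0188, 2.931), (0.0184, 1.383)]
```

View pics/w6c.png

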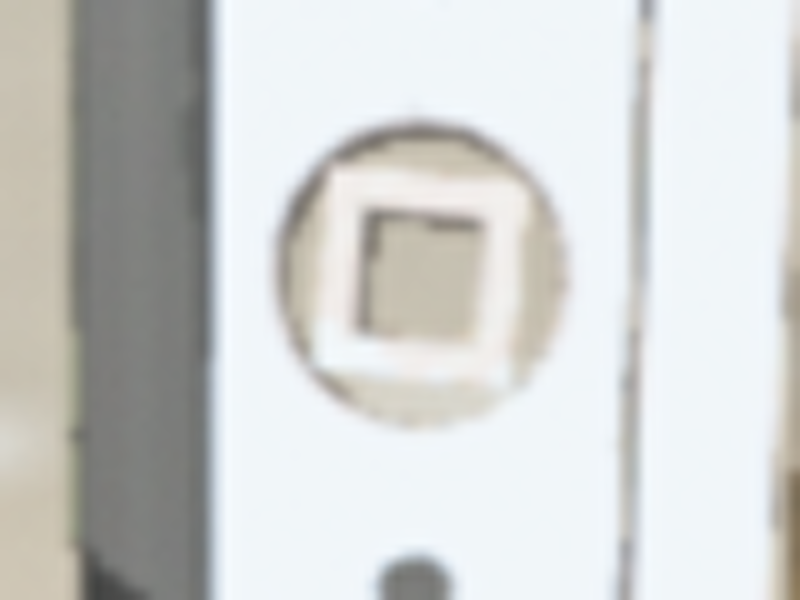

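The square is at crop (421,276), tilted the same 0.08. Both views put the socket at (0.419, 0.315) within about 0.3 mm and the square axis at about -0.19 rad, which gives a tool yaw of 2.95.

```bash
python3 - <<'E'
from h import *
d=np.load('w6.npz');c=(d['K'],d['R'],d['t']);s=sensors.read_state()
g=lambda q:atz(c,(233-.45+q[0]/10,85-.45+q[1]/10),.024)
print(g((421.5,276)))
Q=[g(q) for q in [(335,165),(528,180),(512,390),(312,370)]]
print([round(float(np.arctan2(*(Q[(i+1)%4]-Q[i])[[1,0]])%(np.pi/2)),3) for i in range(4)])
print(rel(s,[.4192,.3153,.105],2.95))
E
```

```text
[0.41904298 0.31538007 0.024     ]
[1.404, 1.4, 1.382, 1.348]
(array([ 7.53, -0.7 , 11.64]), array([-0. ,  0. ,  0.1]))
```

Request:
carry_out(moves=[{"x": 3, "y": -0.3, "z": 2, "wx": 0, "wy": 0, "wz": 0.05, "jaw": 0}, {"x": 6, "y": -0.6, "z": 5, "wx": 0, "wy": 0, "wz": 0.1, "jaw": 0}, {"x": 7.53, "y": -0.7, "z": 8, "wx": 0, "wy": 0, "wz": 0.1, "jaw": 0}, {"x": 7.53, "y": -0.7, "z": 10.5, "wx": 0, "wy": 0, "wz": 0.1, "jaw": 0}, {"x": 7.53, "y": -0.7, "z": 11.6, "wx": 0, "wy": 0, "wz": 0.1, "jaw": 0}, {"x": 7.53, "y": -0.7, "z": 11.6, "wx": 0, "wy": 0, "wz": 0.1, "jaw": 0}, {"x": 7.53, "y": -0.7, "z": 11.6, "wx": 0, "wy": 0, "wz": 0.1, "jaw": 0}, {"x": 7.53, "y": -0.7, "z": 11.6, "wx": 0, "wy": 0, "wz": 0.1, "jaw": 0}])

```text
time: 11.02
ee_pos: [0.4197, 0.3157, 0.1062]
ee_rot: [0.095, 0.995, 0.001, 0.001]
contact_force: [0.3, 0.5, -2.9]
gripper_width: 0.0125
```

```bash
cat > st.py <<'E'
from h import *
s=sensors.read_state();print(s['time'],np.round(s['ee_pos'],4),'yaw',round(yaw(s),4),'F',np.round(s['contact_force'],2),'T',np.round(s['wrist_torque'],3),'q7',round(s['joint_pos'][6],3),'rel',rel(s,[.4192,.3153,.0726],2.955))
E
python3 st.py
```

```text
11.025 [0.4197 0.3157 0.1062] yaw 2.9504 F [ 0.27  0.5  -2.94] T [ 0.012  0.03  -0.028] q7 0.149 rel (array([ 0.05, -0.05,  3.36]), array([ 0.001,  0.001, -0.005]))
```

Request:
carry_out(moves=[{"x": 0.03, "y": -0.03, "z": 0.6, "wx": 0, "wy": 0, "wz": 0, "jaw": 0}, {"x": 0.03, "y": -0.03, "z": 0.9, "wx": 0, "wy": 0, "wz": 0, "jaw": 0}, {"x": 0.03, "y": -0.03, "z": 1.2, "wx": 0, "wy": 0, "wz": 0, "jaw": 0}, {"x": 0.03, "y": -0.03, "z": 1.4, "wx": 0, "wy": 0, "wz": 0, "jaw": 0}, {"x": 0.03, "y": -0.03, "z": 1.6, "wx": 0, "wy": 0, "wz": 0, "jaw": 0}, {"x": 0.03, "y": -0.03, "z": 1.6, "wx": 0, "wy": 0, "wz": 0, "jaw": 0}])

```text
time: 11.78
ee_pos: [0.4187, 0.3148, 0.0891]
ee_rot: [0.095, 0.995, -0.0, -0.0]
contact_force: [-0.5, -0.1, -2.2]
gripper_width: 0.0128
```

```bash
python3 st.py
```

```text
11.775 [0.4187 0.3148 0.0891] yaw 2.9508 F [-0.53 -0.09 -2.21] T [-0.125  0.1   -0.011] q7 0.127 rel (array([-0.05,  0.06,  1.65]), array([-0.   , -0.   , -0.004]))
```

The tip is about 5 mm inside with no resistance, so I'll continue down.

Request:
carry_out(moves=[{"x": 0, "y": 0, "z": 0.3, "wx": 0, "wy": 0, "wz": 0, "jaw": 0}, {"x": 0, "y": 0, "z": 0.6, "wx": 0, "wy": 0, "wz": 0, "jaw": 0}, {"x": 0, "y": 0, "z": 0.9, "wx": 0, "wy": 0, "wz": 0, "jaw": 0}, {"x": 0, "y": 0, "z": 1.2, "wx": 0, "wy": 0, "wz": 0, "jaw": 0}, {"x": 0, "y": 0, "z": 1.4, "wx": 0, "wy": 0, "wz": 0, "jaw": 0}, {"x": 0, "y": 0, "z": 1.4, "wx": 0, "wy": 0, "wz": 0, "jaw": 0}])

```text
time: 12.52
ee_pos: [0.4187, 0.3149, 0.0751]
ee_rot: [0.095, 0.995, -0.0, -0.0]
contact_force: [-0.6, -0.6, -2.7]
gripper_width: 0.0129
```

```bash
python3 st.py
```

```text
12.525 [0.4187 0.3149 0.0751] yaw 2.9507 F [-0.62 -0.57 -2.68] T [-0.157  0.16  -0.017] q7 0.108 rel (array([-0.04,  0.05,  0.25]), array([-0.   , -0.   , -0.004]))
```

Now the last 3 mm, expecting the collar to touch the rim lightly.

Request:
carry_out(moves=[{"x": 0, "y": 0, "z": 0.1, "wx": 0, "wy": 0, "wz": 0, "jaw": 0}, {"x": 0, "y": 0, "z": 0.2, "wx": 0, "wy": 0, "wz": 0, "jaw": 0}, {"x": 0, "y": 0, "z": 0.28, "wx": 0, "wy": 0, "wz": 0, "jaw": 0}, {"x": 0, "y": 0, "z": 0.28, "wx": 0, "wy": 0, "wz": 0, "jaw": 0}, {"x": 0, "y": 0, "z": 0.28, "wx": 0, "wy": 0, "wz": 0, "jaw": 0}])

```text
time: 13.15
ee_pos: [0.4188, 0.315, 0.0725]
ee_rot: [0.095, 0.995, 0.0, 0.0]
contact_force: [-0.8, -2.6, -0.2]
gripper_width: 0.0133
```

```bash
python3 st.py
```

```text
13.15 [0.4188 0.315  0.0725] yaw 2.9508 F [-0.84 -2.59 -0.21] T [-0.36   0.345 -0.019] q7 0.104 rel (array([-0.03,  0.03, -0.01]), array([ 0.   ,  0.   , -0.004]))
```

Seated: TCP at 72.5 mm and the collar's weight is taken by the rim. Turning clockwise (+wz) starts now, with torque checks.

Request:
carry_out(moves=[{"x": 0, "y": 0, "z": 0.04, "wx": 0, "wy": 0, "wz": 0.05, "jaw": 0}, {"x": 0, "y": 0, "z": 0.04, "wx": 0, "wy": 0, "wz": 0.1, "jaw": 0}, {"x": 0, "y": 0, "z": 0.04, "wx": 0, "wy": 0, "wz": 0.15, "jaw": 0}, {"x": 0, "y": 0, "z": 0.04, "wx": 0, "wy": 0, "wz": 0.15, "jaw": 0}])

```text
time: 13.65
ee_pos: [0.4185, 0.3151, 0.0725]
ee_rot: [0.169, 0.986, -0.0, 0.0]
contact_force: [-3.0, -2.9, 5.7]
gripper_width: 0.013
```

```bash
python3 st.py
```

```text
13.65 [0.4185 0.3151 0.0725] yaw 2.8016 F [-2.95 -2.88  5.67] T [-0.733  0.884  0.032] q7 -0.024 rel (array([-0.06,  0.04, -0.01]), array([-0.   ,  0.   , -0.153]))
```

Request:
carry_out(moves=[{"x": 0, "y": 0, "z": 0, "wx": 0, "wy": 0, "wz": 0.05, "jaw": 0}, {"x": 0, "y": 0, "z": 0, "wx": 0, "wy": 0, "wz": 0.1, "jaw": 0}, {"x": 0, "y": 0, "z": 0, "wx": 0, "wy": 0, "wz": 0.1, "jaw": 0}])

```text
time: 14.02
ee_pos: [0.4185, 0.3152, 0.0724]
ee_rot: [0.218, 0.976, -0.0, 0.0]
contact_force: [-2.8, -2.6, 5.9]
gripper_width: 0.0125
```

```bash
python3 st.py; python3 - <<'E'
from h import *
p=vision.snapshot('wrist');cv2.imwrite('pics/w7.png',p['frame'])
E
```

```text
14.025 [0.4185 0.3152 0.0724] yaw 2.7018 F [-2.8  -2.63  5.94] T [-0.654  0.938  0.048] q7 -0.109 rel (array([-0.06,  0.04, -0.02]), array([-0.   ,  0.   , -0.253]))
```

View pics/w7.png

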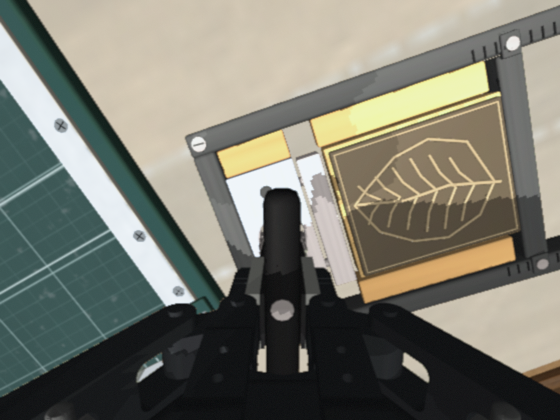

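The key is upright in the quoin. The jaw has begun to part from the body at about (310,160), and a gap is still left at the crossbar at about (497,100). I'll average the torque over several reads from here.

Request:
carry_out(moves=[{"x": 0, "y": 0, "z": 0, "wx": 0, "wy": 0, "wz": 0.05, "jaw": 0}, {"x": 0, "y": 0, "z": 0, "wx": 0, "wy": 0, "wz": 0.1, "jaw": 0}, {"x": 0, "y": 0, "z": 0, "wx": 0, "wy": 0, "wz": 0.1, "jaw": 0}])

```text
time: 14.45
ee_pos: [0.4185, 0.3153, 0.0724]
ee_rot: [0.267, 0.964, -0.0, 0.0]
contact_force: [-3.2, -2.9, 6.0]
gripper_width: 0.0127
```

```bash
cat > tq.py <<'E'
from h import *
T=[];J=[]
for i in range(4):
    s=sensors.read_state();T.append(s['wrist_torque'][2]);J.append(s['joint_torque'][6])
    if i<3: vision.snapshot('wrist')
print(round(s['time'],2),'yaw',round(yaw(s),4),'Tz',np.round(T,3),round(np.mean(T),3),'J7',np.round(J,3),'F',np.round(s['contact_force'],1),'z',round(s['ee_pos'][2],4))
E
python3 tq.py
```

```text
14.6 yaw 2.6023 Tz [-0.008  0.04   0.035  0.016] 0.021 J7 [-0.213 -0.08  -0.042 -0.034] F [-2.9 -1.9  5.5] z 0.0724
```

Request:
carry_out(moves=[{"x": 0, "y": 0, "z": 0, "wx": 0, "wy": 0, "wz": 0.03, "jaw": 0}, {"x": 0, "y": 0, "z": 0, "wx": 0, "wy": 0, "wz": 0.06, "jaw": 0}, {"x": 0, "y": 0, "z": 0, "wx": 0, "wy": 0, "wz": 0.09, "jaw": 0}])

```text
time: 14.98
ee_pos: [0.4185, 0.3153, 0.0724]
ee_rot: [0.31, 0.951, 0.0, -0.0]
contact_force: [-2.8, -1.4, 5.0]
gripper_width: 0.0133
```

```bash
python3 tq.py
```

```text
15.12 yaw 2.5123 Tz [0.125 0.033 0.072 0.06 ] 0.072 J7 [ 0.152 -0.012 -0.227 -0.103] F [-3.3 -2.3  5.1] z 0.0724
```

```bash
cat > rc.py <<'E'
import sys
from h import *
s=sensors.read_state();p=vision.snapshot('wrist');c=cam(p,s);np.savez('last.npz',K=c[0],R=c[1],t=c[2],f=p['frame'])
a=-.105+np.pi   # chase x axis yaw
ex=np.array([np.cos(a),np.sin(a),0]);ey=np.array([-np.sin(a),np.cos(a),0])
O=np.array([.4190,.3153,0])-.099*ey
def rect(z,x0,x1,y0,y1,res):
    X,Y=np.meshgrid(np.arange(x0,x1,res),np.arange(y1,y0,-res))
    W=O+X[...,None]*ex+Y[...,None]*ey;W[...,2]=z
    uv=proj(c,W.reshape(-1,3)).reshape(X.shape+(2,)).astype(np.float32)
    return cv2.remap(p['frame'],uv[...,0],uv[...,1],cv2.INTER_CUBIC)
A=rect(.0195,-.078,.078,-.035,.14,.0003)
cv2.imwrite('pics/'+sys.argv[1],A);print(A.shape)
E
python3 rc.py r1.png
```

```text
(584, 520, 3)
```

View pics/r1.png

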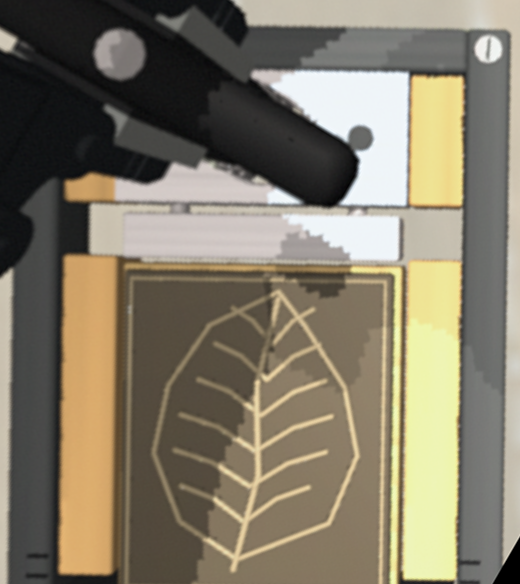

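The rectified view shows the jaw parted from the body by about 8 px (2.5 mm) and touching the block at row 262. Next I'll look at the crossbar end.

```bash
sed -i "s/^A=rect.*/A=np.vstack([rect(.0195,-.078,.078,-.066,-.016,.0002),rect(.0195,-.078,.078,.05,.09,.0002)])/" rc.py; python3 rc.py r2.png
```

```text
(450, 780, 3)
```

View pics/r2.png

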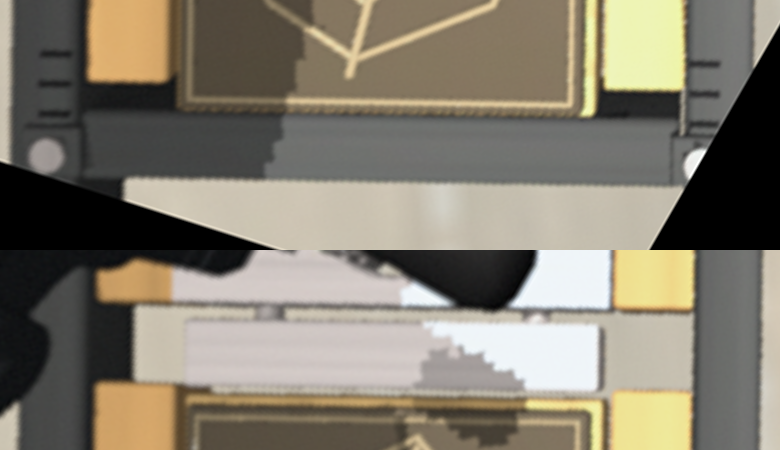

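The block edge, at row 112, is within about 1.5 mm of the crossbar face, so contact is near. I'll take small steps with readings between.

Request:
carry_out(moves=[{"x": 0, "y": 0, "z": 0, "wx": 0, "wy": 0, "wz": 0.025, "jaw": 0}])

```text
time: 15.35
ee_pos: [0.4185, 0.3154, 0.0724]
ee_rot: [0.321, 0.947, 0.0, -0.0]
contact_force: [-4.2, -2.5, 4.8]
gripper_width: 0.0128
```

```bash
sed -i 's/range(4)/range(6)/;s/i<3/i<5/' tq.py; python3 tq.py
```

```text
15.6 yaw 2.4874 Tz [0.133 0.079 0.052 0.048 0.038 0.099] 0.075 J7 [ 0.205 -0.012 -0.2   -0.099 -0.066 -0.057] F [-4.  -1.9  6.1] z 0.0724
```

Request:
carry_out(moves=[{"x": 0, "y": 0, "z": 0, "wx": 0, "wy": 0, "wz": 0.025, "jaw": 0}])

```text
time: 15.72
ee_pos: [0.4185, 0.3154, 0.0724]
ee_rot: [0.333, 0.943, 0.0, -0.0]
contact_force: [-3.6, -2.1, 5.0]
gripper_width: 0.0131
```

```bash
python3 tq.py
```

```text
15.97 yaw 2.4624 Tz [0.078 0.079 0.106 0.067 0.045 0.042] 0.069 J7 [ 0.203 -0.011 -0.201 -0.1   -0.064 -0.055] F [-3.6 -1.5  5.2] z 0.0724
```

Request:
carry_out(moves=[{"x": 0, "y": 0, "z": 0, "wx": 0, "wy": 0, "wz": 0.025, "jaw": 0}])

```text
time: 16.1
ee_pos: [0.4185, 0.3154, 0.0724]
ee_rot: [0.345, 0.939, 0.0, -0.0]
contact_force: [-3.3, -2.2, 5.7]
gripper_width: 0.0128
```

```bash
python3 tq.py
```

```text
16.35 yaw 2.4374 Tz [0.136 0.097 0.042 0.07  0.052 0.041] 0.073 J7 [ 0.202 -0.012 -0.201 -0.1   -0.069 -0.061] F [-4.  -1.5  5.9] z 0.0724
```

J7 (the last joint's torque) repeats cleanly, so it makes a good load indicator. Continuing.

Request:
carry_out(moves=[{"x": 0, "y": 0, "z": 0, "wx": 0, "wy": 0, "wz": 0.025, "jaw": 0}])

```text
time: 16.48
ee_pos: [0.4185, 0.3154, 0.0724]
ee_rot: [0.357, 0.934, 0.0, -0.0]
contact_force: [-2.4, -2.0, 4.5]
gripper_width: 0.0128
```

```bash
python3 tq.py
```

```text
16.73 yaw 2.4125 Tz [0.135 0.033 0.056 0.025 0.02  0.101] 0.062 J7 [ 0.202 -0.011 -0.202 -0.103 -0.067 -0.059] F [-4.3 -1.3  5.5] z 0.0724
```

Request:
carry_out(moves=[{"x": 0, "y": 0, "z": 0, "wx": 0, "wy": 0, "wz": 0.025, "jaw": 0}])

```text
time: 16.85
ee_pos: [0.4185, 0.3154, 0.0724]
ee_rot: [0.368, 0.93, 0.0, -0.0]
contact_force: [-3.2, -2.1, 5.3]
gripper_width: 0.0127
```

```bash
python3 tq.py
```

```text
17.1 yaw 2.3875 Tz [0.124 0.108 0.056 0.057 0.011 0.047] 0.067 J7 [ 0.202 -0.011 -0.203 -0.103 -0.067 -0.058] F [-2.5 -1.9  4.9] z 0.0724
```

Request:
carry_out(moves=[{"x": 0, "y": 0, "z": 0, "wx": 0, "wy": 0, "wz": 0.025, "jaw": 0}])

```text
time: 17.23
ee_pos: [0.4185, 0.3154, 0.0724]
ee_rot: [0.38, 0.925, 0.0, -0.0]
contact_force: [-2.7, -1.4, 5.5]
gripper_width: 0.0128
```

```bash
python3 tq.py
```

```text
17.48 yaw 2.3626 Tz [0.15  0.121 0.108 0.038 0.041 0.079] 0.089 J7 [ 0.202 -0.011 -0.203 -0.103 -0.066 -0.058] F [-3.3 -1.1  4. ] z 0.0724
```

Request:
carry_out(moves=[{"x": 0, "y": 0, "z": 0, "wx": 0, "wy": 0, "wz": 0.025, "jaw": 0}])

```text
time: 17.6
ee_pos: [0.4186, 0.3155, 0.0724]
ee_rot: [0.391, 0.92, 0.0, -0.0]
contact_force: [-2.8, -2.0, 4.5]
gripper_width: 0.0128
```

```bash
python3 tq.py
```

```text
17.85 yaw 2.3376 Tz [0.125 0.061 0.054 0.058 0.053 0.036] 0.064 J7 [ 0.201  0.002 -0.207 -0.104 -0.065 -0.057] F [-3.7 -1.4  5.4] z 0.0724
```

Request:
carry_out(moves=[{"x": 0, "y": 0, "z": 0, "wx": 0, "wy": 0, "wz": 0.025, "jaw": 0}])

```text
time: 17.98
ee_pos: [0.4186, 0.3155, 0.0724]
ee_rot: [0.403, 0.915, 0.0, -0.0]
contact_force: [-3.8, -2.2, 5.6]
gripper_width: 0.013
```

```bash
python3 tq.py
```

```text
18.23 yaw 2.3126 Tz [0.123 0.044 0.076 0.034 0.08  0.066] 0.07 J7 [ 0.201 -0.01  -0.202 -0.103 -0.066 -0.057] F [-2.9 -0.7  5.9] z 0.0724
```

Request:
carry_out(moves=[{"x": 0, "y": 0, "z": 0, "wx": 0, "wy": 0, "wz": 0.025, "jaw": 0}])

```text
time: 18.35
ee_pos: [0.4186, 0.3155, 0.0724]
ee_rot: [0.414, 0.91, 0.0, -0.0]
contact_force: [-3.8, -0.9, 5.3]
gripper_width: 0.0131
```

```bash
python3 tq.py
```

```text
18.6 yaw 2.2876 Tz [ 0.122  0.064 -0.004  0.078  0.061  0.051] 0.062 J7 [ 0.201 -0.01  -0.202 -0.102 -0.065 -0.057] F [-3.5 -0.8  6. ] z 0.0724
```

Request:
carry_out(moves=[{"x": 0, "y": 0, "z": 0, "wx": 0, "wy": 0, "wz": 0.025, "jaw": 0}])

```text
time: 18.73
ee_pos: [0.4186, 0.3155, 0.0724]
ee_rot: [0.426, 0.905, 0.0, -0.0]
contact_force: [-2.9, -1.7, 4.9]
gripper_width: 0.013
```

```bash
python3 tq.py
```

```text
18.98 yaw 2.2625 Tz [0.096 0.123 0.093 0.063 0.092 0.062] 0.088 J7 [ 0.192 -0.014 -0.204 -0.105 -0.07  -0.061] F [-2.8 -1.3  4.5] z 0.0724
```

Request:
carry_out(moves=[{"x": 0, "y": 0, "z": 0, "wx": 0, "wy": 0, "wz": 0.025, "jaw": 0}])

```text
time: 19.1
ee_pos: [0.4186, 0.3155, 0.0724]
ee_rot: [0.437, 0.899, 0.0, -0.0]
contact_force: [-3.7, -1.7, 4.4]
gripper_width: 0.013
```

```bash
python3 tq.py
```

```text
19.35 yaw 2.2377 Tz [0.149 0.062 0.05  0.066 0.067 0.045] 0.073 J7 [ 0.196 -0.018 -0.212 -0.11  -0.075 -0.066] F [-2.8 -1.7  5.1] z 0.0724
```

Request:
carry_out(moves=[{"x": 0, "y": 0, "z": 0, "wx": 0, "wy": 0, "wz": 0.025, "jaw": 0}])

```text
time: 19.48
ee_pos: [0.4186, 0.3155, 0.0724]
ee_rot: [0.448, 0.894, 0.0, -0.0]
contact_force: [-3.0, -1.6, 5.4]
gripper_width: 0.013
```

```bash
python3 tq.py; python3 rc.py r3.png
```

```text
19.73 yaw 2.2129 Tz [0.212 0.13  0.144 0.187 0.181 0.166] 0.17 J7 [ 0.11  -0.143 -0.316 -0.203 -0.166 -0.158] F [-3.  -1.1  5.8] z 0.0724
(450, 780, 3)
```

View pics/r3.png

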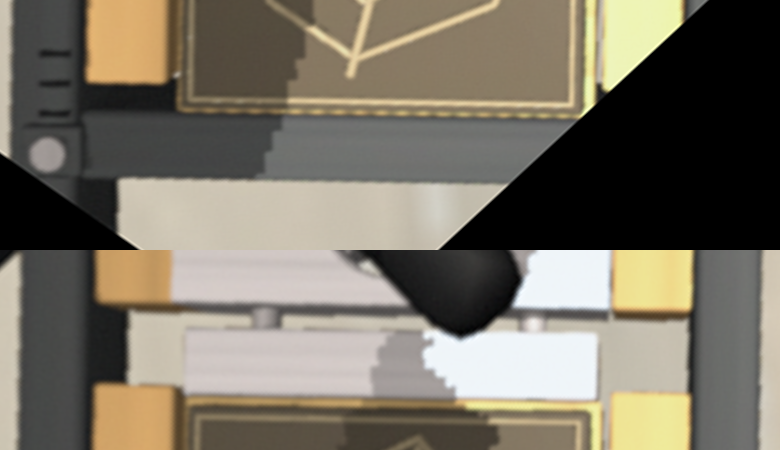

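Pinching has begun: static Tz rose from 0.07 to 0.17 and J7 shifted by -0.1. The picture shows the jaw against the block at row 400 and the block against the crossbar. I'll use finer steps to the click.

Request:
carry_out(moves=[{"x": 0, "y": 0, "z": 0, "wx": 0, "wy": 0, "wz": 0.012, "jaw": 0}])

```text
time: 19.9
ee_pos: [0.4186, 0.3155, 0.0724]
ee_rot: [0.453, 0.891, 0.0, -0.0]
contact_force: [-4.4, -1.4, 5.7]
gripper_width: 0.0128
```

```bash
python3 tq.py
```

```text
20.15 yaw 2.2011 Tz [0.258 0.194 0.218 0.211 0.172 0.131] 0.197 J7 [-0.048 -0.166 -0.268 -0.22  -0.203 -0.198] F [-3.8 -0.2  4.9] z 0.0724
```

Request:
carry_out(moves=[{"x": 0, "y": 0, "z": 0, "wx": 0, "wy": 0, "wz": 0.012, "jaw": 0}])

```text
time: 20.27
ee_pos: [0.4185, 0.3156, 0.0724]
ee_rot: [0.459, 0.889, 0.0, -0.0]
contact_force: [-3.1, -0.8, 5.6]
gripper_width: 0.0127
```

```bash
python3 tq.py
```

```text
20.52 yaw 2.1891 Tz [0.189 0.221 0.205 0.191 0.171 0.206] 0.197 J7 [-0.035 -0.155 -0.257 -0.209 -0.192 -0.188] F [-3.4 -1.7  4.6] z 0.0724
```

Request:
carry_out(moves=[{"x": 0, "y": 0, "z": 0, "wx": 0, "wy": 0, "wz": 0.012, "jaw": 0}])

```text
time: 20.65
ee_pos: [0.4186, 0.3156, 0.0724]
ee_rot: [0.464, 0.886, 0.0, -0.0]
contact_force: [-3.1, -1.0, 6.0]
gripper_width: 0.0129
```

```bash
python3 tq.py
```

```text
20.9 yaw 2.1771 Tz [0.186 0.168 0.2   0.158 0.177 0.164] 0.176 J7 [-0.025 -0.145 -0.247 -0.199 -0.182 -0.178] F [-3.2 -1.5  4.5] z 0.0724
```

J7 peaked at -0.198 and is now falling steadily, which suggests the click has happened. One confirming step, well inside the 0.14 rad give:

Request:
carry_out(moves=[{"x": 0, "y": 0, "z": 0, "wx": 0, "wy": 0, "wz": 0.025, "jaw": 0}, {"x": 0, "y": 0, "z": 0, "wx": 0, "wy": 0, "wz": 0.025, "jaw": 0}])

```text
time: 21.15
ee_pos: [0.4186, 0.3156, 0.0724]
ee_rot: [0.475, 0.88, 0.0, -0.0]
contact_force: [-2.9, -1.2, 5.5]
gripper_width: 0.0127
```

```bash
python3 tq.py
```

```text
21.4 yaw 2.152 Tz [0.128 0.181 0.126 0.178 0.173 0.151] 0.156 J7 [-0.243 -0.178 -0.16  -0.156 -0.155 -0.155] F [-2.7 -1.   5.3] z 0.0724
```

Click confirmed: torque keeps dropping with further turning. I'll ease back to about the click point to release the spring gently.

Request:
carry_out(moves=[{"x": 0, "y": 0, "z": 0, "wx": 0, "wy": 0, "wz": -0.02, "jaw": 0}, {"x": 0, "y": 0, "z": 0, "wx": 0, "wy": 0, "wz": -0.038, "jaw": 0}, {"x": 0, "y": 0, "z": 0, "wx": 0, "wy": 0, "wz": -0.038, "jaw": 0}])

```text
time: 21.78
ee_pos: [0.4186, 0.3156, 0.0724]
ee_rot: [0.458, 0.889, 0.0, -0.0]
contact_force: [-3.1, -1.8, 5.7]
gripper_width: 0.0129
```

```bash
python3 tq.py
```

```text
22.02 yaw 2.1901 Tz [0.183 0.142 0.219 0.226 0.192 0.228] 0.198 J7 [-0.122 -0.171 -0.184 -0.187 -0.188 -0.188] F [-3.2 -1.9  5. ] z 0.0724
```

Request:
carry_out(moves=[{"x": 0, "y": 0, "z": 0, "wx": 0, "wy": 0, "wz": -0.012, "jaw": 0}, {"x": 0, "y": 0, "z": 0, "wx": 0, "wy": 0, "wz": -0.012, "jaw": 0}])

```text
time: 22.28
ee_pos: [0.4186, 0.3155, 0.0724]
ee_rot: [0.453, 0.892, 0.0, -0.0]
contact_force: [-2.7, -1.8, 6.3]
gripper_width: 0.0126
```

```bash
python3 tq.py
```

```text
22.52 yaw 2.2022 Tz [0.244 0.216 0.219 0.191 0.24  0.19 ] 0.217 J7 [-0.156 -0.187 -0.196 -0.198 -0.198 -0.198] F [-2.8 -1.3  5.5] z 0.0724
```

Request:
carry_out(moves=[{"x": 0, "y": 0, "z": 0, "wx": 0, "wy": 0, "wz": -0.004, "jaw": 0}, {"x": 0, "y": 0, "z": 0, "wx": 0, "wy": 0, "wz": -0.004, "jaw": 0.3}, {"x": 0, "y": 0, "z": 0, "wx": 0, "wy": 0, "wz": -0.004, "jaw": 0.6}, {"x": 0, "y": 0, "z": 0, "wx": 0, "wy": 0, "wz": -0.004, "jaw": 0.6}, {"x": 0, "y": 0, "z": 0, "wx": 0, "wy": 0, "wz": -0.004, "jaw": 0.6}, {"x": 0, "y": 0, "z": 0, "wx": 0, "wy": 0, "wz": -0.004, "jaw": 0.6}, {"x": 0, "y": 0, "z": -1, "wx": 0, "wy": 0, "wz": -0.004, "jaw": 0.6}, {"x": 0, "y": 0, "z": -3, "wx": 0, "wy": 0, "wz": -0.004, "jaw": 0.6}, {"x": 0, "y": 0, "z": -6, "wx": 0, "wy": 0, "wz": -0.004, "jaw": 0.6}, {"x": 0, "y": 0, "z": -10, "wx": 0, "wy": 0, "wz": -0.004, "jaw": 0.6}, {"x": 0, "y": 0, "z": -14, "wx": 0, "wy": 0, "wz": -0.004, "jaw": 0.6}, {"x": -3, "y": 0, "z": -15, "wx": 0, "wy": 0, "wz": -0.004, "jaw": 0.6}, {"x": -3, "y": 0, "z": -15, "wx": 0, "wy": 0, "wz": -0.004, "jaw": 0.6}, {"x": -3, "y": 0, "z": -15, "wx": 0, "wy": 0, "wz": -0.004, "jaw": 0.6}])

```text
time: 24.28
ee_pos: [0.4361, 0.2911, 0.2228]
ee_rot: [0.452, 0.892, 0.0, 0.0]
contact_force: [0.4, -0.1, 0.1]
gripper_width: 0.0515
```

```bash
python3 w.py w9 key_handle:0.1; python3 - <<'E'
import cv2,numpy as np
f=np.load('w9.npz')['f'];cv2.imwrite('pics/w9c.png',cv2.resize(f[0:290,120:490],(765,600),interpolation=2))
E
```

```text
24.275 [-0.1    0.322 -0.731  1.885  0.25   1.026 -0.303] [0.4361 0.2911 0.2228] 2.2038175352961056 [4.51894183e-01 8.92071484e-01 3.27198466e-04 8.73314987e-05] [ 0.04286942 -0.01944999  0.02800092] [ 0.35455875 -0.05607994  0.10276215]
key_handle 0.56 [286. 164.] 2099 box ctr [0.4191 0.3156 0.1   ] edges [(0.0194, 0.632), (0.0873, -0.927)]
```

View pics/w9c.png

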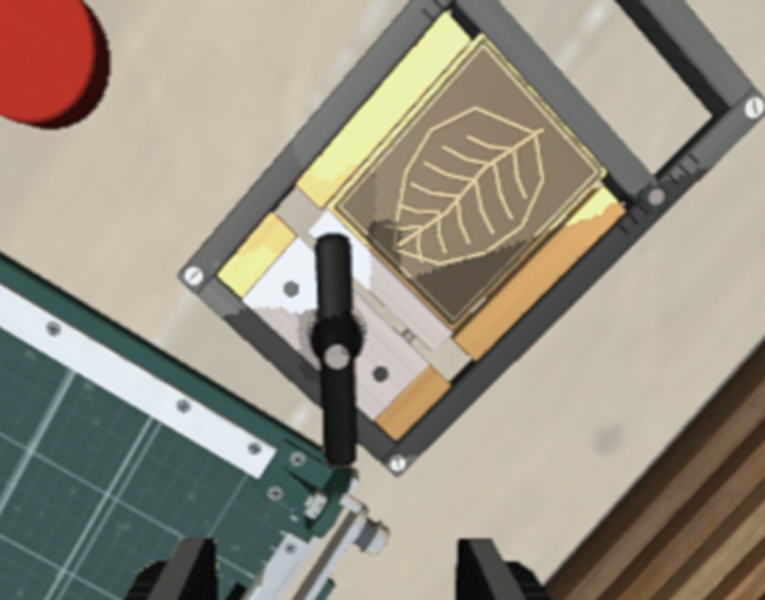

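The key stands upright in the quoin with its cap at crop (337,357). The jaw is tight on the block and the block is against the crossbar. The handle angle of about 2.21 matches the release yaw of 2.20, so nothing backed off. Handing in.

```bash
python3 -c "from rig import job;print(job.finish_job())"
```

```text
the job is handed in; nothing more can be done
None
```

I locked the block in the chase, left the key standing in the quoin, and handed the job in at about 24 s of the 69 s. `finish_job` gives no verdict, so the result rests on my own checks.

- **Seating:** I took the key from its stand and located the socket from two wrist views 90° apart, which agreed to about 0.3 mm. The key went fully home with TCP z at 72.5 mm (72.6 mm expected) and the rim took its weight.
- **Turning:** I turned it clockwise about 0.75 rad. The static torque climbed from about 0.07 to about 0.2 N m and then fell steadily as I turned on, which I took as the click.
- **Past the click:** I went about 0.05 rad into the 0.14 rad give to confirm it, then eased back to the click point before letting go.
- **Last checks:** The final picture shows the key upright over the socket axis and the block held between jaw and crossbar. The handle reads about 2.21 rad against 2.20 rad at release. The arm was clear, with forces near zero. I never moved near the baren or the ink jar, but did not look at them again afterwards.
- **Not verified:** I could not measure the force on the block directly, so about 16 N is inferred from the click. I also did not look at the white marks on the collars. The first move call was refused because its rows lacked the `jaw` value, and nothing moved.

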